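# Load the tube rack into the mixer and put it in gear

## Task

Push the rack of red-capped tubes on the mixer's deck fully home against the back stop. Only then, with the rack home, shift the mixer's lever out of its parking leg, across the neutral slot and fully forward, away from you, into the gate leg that has the red tag at its end. Keep the rack upright and leave it home, and do not disturb the other things on the bench.

Things in the scene. Friction and masses are not known exactly. Their poses are not given: they have to be found in the camera images.
- mixer: Fixed bench rack mixer. Origin on the table; its x axis points away from its front (the robot's side), y left, z up; offsets called 'mixer' are in this frame, in mm. White base x -230 to 140, y -140 to 190; its flat top (the deck) is at z 40. Rack bay on the right, blue gear box with lever on the left, motor behind the gear box (x -20 to 110, y 86 to 154, up to z 112).
- bay (a point): Where the rack's origin lies when home: on the deck at mixer (40, -60, 40), axes as the mixer's. Aluminium guides, 106 apart and up to z 62, run along mixer x 30 to 130 on both sides of y -60; their mouths flare to about 140 apart at x -5. The back stop is a low wall at the far end, face at x 130, top z 70.
- rack: Loose white foam rack, 180 (x) x 100 (y) x 35 mm (z), about 0.55 kg; origin at the centre of its underside, x along its length to the back stop. Red-capped tubes, 101 mm above its underside, stand on its far part, from 10 mm nearer than its centre on; the near 80 mm has empty holes. Starts on the deck at the guides' mouth, a little askew; slides when its near end face (x -90) is pushed.
- gate (a point): Centre of the gate in the steel plate on the gear box: on the plate's top at mixer (-90, 120, 100); plate x -140 to -20, y 70 to 170. The slots form an H: left and right legs run fore and aft, joined at their middles by the neutral slot across; a third leg, for parking, runs from the neutral slot's middle to the near side only. The lever's pivot lies 80 mm below this point.
- knob (a point): Centre of the lever's black knob: an upright round-ended grip 34 mm in diameter, 62 mm long along the lever, 160 mm from the pivot: at mixer (-90, 120, 180) with the lever upright, its underside then 49 mm above the plate. An 8 mm steel stem carries it. About 2 N at the knob moves the lever; it stays where it is left.
- shift_fore (a joint): Fore-aft lean of the lever, rad: positive forward (mixer +x, away from the robot), 0 neutral, stops at -0.32 and 0.32. Starts in the parking leg, at -0.32 to -0.18, shift_across 0. The gate is closed straight ahead of that leg, so the lever stops in neutral. The slots leave the stem about 0.04 rad of play each way (6 mm at the knob).
- shift_across (a joint): Sideways lean of the lever, rad: positive left (mixer +y), 0 in the parking leg, stops at -0.30 and 0.30, where it is in line with the right or left leg (knob 47 mm from the middle). It can move across only in neutral.
- tag_red: Red flat tag, 30 x 26 x 4 mm, fixed on the gate plate just beyond the far end of one of the outer legs: at mixer (-38, 146) when the left leg is meant, (-38, 94) when the right one is. Origin at its underside's centre.
- tag_blue: Blue tag of the same size, at the far end of the other outer leg: not wanted.
- spare_rack: Bystander: a spare white rack (160 x 80 x 30 mm) with a few capped tubes, about 96 mm tall, on the table left of the mixer. Origin at the centre of its underside.
- wash_bottle: Bystander: white plastic bottle with a red cap, 64 mm wide, 170 mm tall, on the table right of the mixer. Origin at the centre of its underside.
- specimen_cup: Bystander: clear specimen cup with a yellow lid, 60 mm wide, 65 mm tall, on the table right of the mixer. Origin at the centre of its underside.
- small_jar: Bystander: small amber jar with a blue lid, 36 mm wide, 50 mm tall, standing on the mixer's deck between the rack's left guide and the motor. Origin at the centre of its underside.
- marker: Bystander: white marker pen with a black cap, 135 mm long, 15 mm thick, lying on the deck between the rack and the gear box. Origin at the centre of its underside.
- tip_box: Bystander: blue pipette-tip box with a grey lid, 120 x 80 x 68 mm, on the table right of the mixer. Origin at the centre of its underside.
- dish: Bystander: round steel dish, 100 mm wide, 25 mm tall, on the table right of the mixer. Origin at the centre of its underside.
Mind the look-alikes: they are no part of the job. Leave any orange or yellow look-alike of the rack alone.

How it is judged:
By the outcome, as a careful person would: the job done as asked, in the order asked, and still so for the second after the job is handed in, with the robot touching nothing.
It also fails if it takes over 59 s, if anything falls off the work surface, if the arm or the gripper's body presses on something with over 40 N, if the wrist force passes 120 N, or if a joint passes its speed limit or range.

## Robot

A 6-joint arm with a two-finger parallel gripper is mounted at the origin on the work surface. World frame = base frame: x ahead of the robot, y to its left, z up, the work surface at z = 0. Lengths are in m, angles in rad, forces in N, time in s.
With the tool pointing down it reaches from about 0.375 to 0.9 m from the base axis. Payload 3.1 kg.
Tool frame: the origin (TCP) lies at the centre of the arm's flange, where the gripper is bolted on; the fingertips stand 173 mm ahead of it and the grasp point (between the pads) lies 155 mm ahead of it (tip_extent is the distance from the TCP to the fingertips, in m); z points along the fingers, y is the direction in which the jaws open and shut (so a half turn about z gives the same grasp; the last joint's range is limited). The gripper opens to 85 mm and grips with 20 to 120 N. Pads are 22 mm wide; open, the fingers measure 114 mm over their backs; the gripper's body (76 mm by 85 mm) begins 54 mm behind the grasp point. The pads swing forward as they close: fully open they stand 13 mm farther back than shut.
Start: joints at [0.957, 0.527, 1.433, -0, 1.181, -0.178], TCP at [0.264, 0.567, 0.405] pointing down, gripper open.
Joint ranges: [-3.08, 3.08], [-0.75, 2.2], [0.22, 2.44], [-1.43, 4.57], [0, 2.65], [-2.85, 2.85]. Speed limits (rad/s): [2.79, 2.79, 3.14, 3.14, 3.14, 3.14].

## Interface

Orientations are given as a unit quaternion [x, y, z, w].
In Python, from station import sense, snapshot, sign_off, tip_extent gives the robot as it stands. The module is installed in compiled form; this text tells all that it offers.
- The arm moves only by the tool servo_tool, never from a script. Its argument "rows" is a list of rows, each a list of 3 entries, a list of its own where there are three numbers: the shift along the tool's x, y, z in mm, then the turn about the tool's z in degrees, then the opening, from -1 (shut) to 1 (fully open), so that 0 is half open. A call has 1 to 8 rows; each row is the pose to reach, as a shift and turn from the pose measured when the call began, along the tool's axes at that moment; what a row does not reach only later rows make up. A row lasts 1/10 s, in which the tool goes at most 50 mm and 8.59 degrees, less where a joint would pass 70% of its speed; a pose out of reach is approached as far as the arm can. A call with a gripper value outside its range is refused whole. The fingers move at their own pace and stop on an object; "force" is the grip in N (left out, the last holds). Time passes only in rows, so rows that repeat a pose let the fingers close. It gives the time, the measured TCP pose, the force and the opening at its end, in the units of the state.
- sense(): the state, without advancing time (a new reading comes with each control period).
- snapshot(name): name is "scene" or "top" or "wrist"; returns a dict with "image" (480x640x3 uint8, blue, green, red), "z_map" (480x640 float32, m along the optical axis (not along the pixel's ray), 0 where there is no reading), "vertical_fov" (degrees; the focal length in pixels is half the picture's height over the tangent of half this angle, whatever the lens; pixels are square), "cx", "cy" (the principal point, pixels), "k1" (the pictures are not rectified: a ray, as slopes to the right and down, at radius r is drawn at 1 + k1 r^2 times it, then the intrinsics apply), "cam_to_world" (4x4, takes a point from camera to world coordinates). Camera axes: x right, y down, z forward; pixel columns grow to the right and rows downward; lengths in m; the calibration is good to about 2 mm. A picture is of the moment at which its call begins.
- sign_off(): hands the job in, once; it reports no verdict.
The state is a dict: "t": time; "q": joint angles; "qd": joint speeds; "tau": joint torques, N m; "tcp_pos": TCP position; "tool_rot": TCP orientation; "force": force on the tool from outside, world axes, zero at the start; "ft_torque": the same for the moment, N m; "finger_gap": opening from 0.0 (shut) to 1.0 (fully open).
Only numpy, scipy, OpenCV 4.12 (cv2) and the standard library are available. Lean on these libraries where they do the work, as an engineer would, in place of code of your own. Each camera call takes 0.05 s, during which the arm holds its last target. There are 200 camera calls.

## Working session

There is one attempt and no reset: what is moved stays moved. The work goes in short steps, Python scripts to look and compute and a tool call to move; the robot and the scene stay as the last step left them, time stands still between calls to the robot, and variables do not carry over. Pictures are saved under pics/ and viewed, about 8 in all and at most 12, crops included, and the job is handed in when it is done.

Besides the shell and the picture viewer there is one more tool, called after ">>>" by a JSON object that holds its "api" and its "payload". servo_tool: Moves the arm, as the interface text tells. Its arguments: {"type":"object","properties":{"rows":{"type":"array"},"force":{"type":"number"}},"required":["rows"]}

```bash
mkdir -p pics; cat > h.py <<'E'
import numpy as np, cv2
from station import sense, snapshot
def snap(n):
    s=snapshot(n); s['f']=240/np.tan(np.radians(s['vertical_fov'])/2); return s
def ray(s,u,v):
    p=np.array([(u-s['cx'])/s['f'],(v-s['cy'])/s['f']]); q=p.copy()
    for _ in range(20): q=p/(1+s['k1']*(q@q))
    T=s['cam_to_world']; return T[:3,3],T[:3,:3]@np.array([q[0],q[1],1])
def onz(s,u,v,z):
    o,d=ray(s,u,v); return o+d*(z-o[2])/d[2]
def pt(s,u,v):
    o,d=ray(s,u,v); return o+d*s['z_map'][int(v),int(u)]
def cloud(s):
    v,u=np.mgrid[0:480,0:640]; p=np.stack([(u-s['cx'])/s['f'],(v-s['cy'])/s['f']],-1); q=p.copy()
    for _ in range(20): q=p/(1+s['k1']*(q**2).sum(-1,keepdims=True))
    z=s['z_map']; c=np.dstack([q*z[...,None],z]); T=s['cam_to_world']
    return c@T[:3,:3].T+T[:3,3]
E
python3 - <<'E'
from h import *
for n in ['scene','top']:
    s=snap(n); cv2.imwrite(f'pics/{n}1.png',s['image']); print(n,s['f'],s['cx'],s['cy'],s['k1'],s['cam_to_world'].round(3).tolist())
    np.savez(f'{n}1.npz',**s)
s=sense(); print(s)
E
```

```text
scene 575.037574108737 319.8362818866556 246.3089608874071 -0.131669964944594 [[-0.839, 0.368, -0.4, 0.923], [0.543, 0.542, -0.642, 0.749], [-0.02, -0.756, -0.655, 0.914], [0.0, 0.0, 0.0, 1.0]]
top 529.8660185579273 321.14892321198505 250.46006027074878 -0.05539601112606063 [[-0.015, -0.992, 0.124, 0.348], [-1.0, 0.017, 0.019, -0.017], [-0.021, -0.124, -0.992, 1.169], [0.0, 0.0, 0.0, 1.0]]
{'t': 0.1, 'q': array([ 9.56485169e-01,  5.28360678e-01,  1.43377245e+00,  6.98885724e-06,
        1.18137635e+00, -1.78466492e-01]), 'qd': array([ 0.00109566, -0.00328606, -0.00540842,  0.00104082, -0.00141703,
        0.00054926]), 'tau': array([-3.16051119e-04, -4.43304169e+01, -1.78586179e+01, -2.67310652e-04,
        3.94256655e-03,  5.70694169e-06]), 'tcp_pos': array([0.26363392, 0.56633781, 0.40383938]), 'tool_rot': array([ 2.16202763e-01,  9.76348015e-01, -8.82853366e-04, -3.73015254e-04]), 'force': array([ 0.08272638,  0.01642765, -0.27288685]), 'ft_torque': array([-0.02288913, -0.03021126, -0.03272765]), 'finger_gap': 0.9999755301639565}
```

View pics/top1.png

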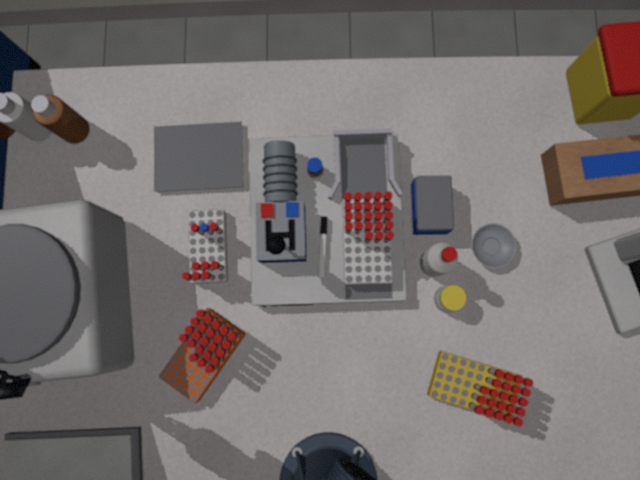

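View pics/scene1.png

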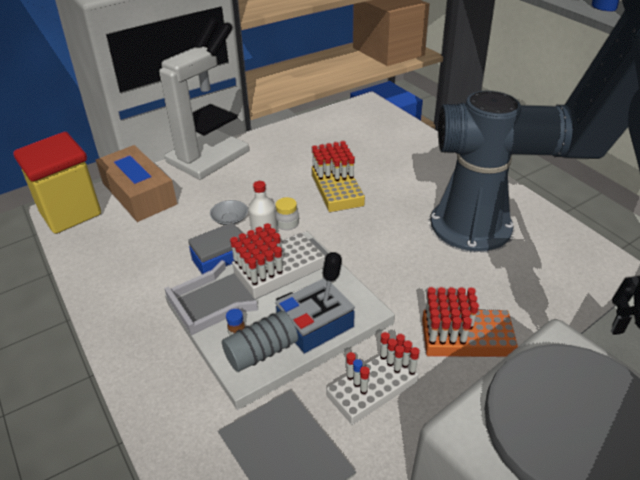

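The top view shows the red tag (267,211) on the left leg and the blue one (292,210) on the right. The knob is near (276,243), the rack spans about (345-393,192-297), and the marker is at (324,245).

```bash
python3 - <<'E'
from h import *
s=dict(np.load('top1.npz')); C=cloud(s); im=s['image'].astype(int); hsv=cv2.cvtColor(s['image'],cv2.COLOR_BGR2HSV)
v,u=np.mgrid[0:480,0:640]
print('table z',np.median(C[340:360,320:400,2]), 'deck z',np.median(C[270:295,308:320,2]))
box=(u>235)&(u<412)&(v>115)&(v<312)
m=((C[...,2]>.028)&box).astype(np.uint8)
n,l,st,ce=cv2.connectedComponentsWithStats(m); k=1+np.argmax(st[1:,4]); 
dk=(abs(C[...,2]-.04)<.008)&box
P=C[dk][:,:2]; r=cv2.minAreaRect((P*1000).astype(np.float32)); print('deck rect',r, cv2.boxPoints(r).round().tolist())
# tags
def tag(mask,name,z):
    n,l,st,ce=cv2.connectedComponentsWithStats(mask.astype(np.uint8)); k=1+np.argmax(st[1:,4]); print(name,st[k],ce[k],(onz(s,*ce[k],z)*1000).round(1)); 
H,S,V=hsv[...,0],hsv[...,1],hsv[...,2]
tb=(u>255)&(u<303)&(v>198)&(v<222)
tag(tb&((H<8)|(H>172))&(S>120),'red',.104); tag(tb&(H>100)&(H<130)&(S>100)&(V>100),'blue',.104)
# rack top
rk=(u>335)&(u<402)&(v>190)&(v<305)&(abs(C[...,2]-.075)<.006)
P=(C[rk][:,:2]*1000).astype(np.float32); r=cv2.minAreaRect(P); print('rack',rk.sum(),r,cv2.boxPoints(r).round().tolist())
# left/right edges by row
for vv in range(240,300,6):
    c=np.where(rk[vv])[0]
    if len(c): print(vv,(C[vv,c[0]]*1000).round(1),(C[vv,c[-1]]*1000).round(1))
st=(u>325)&(u<405)&(v>120)&(v<200)&(abs(C[...,2]-.07)<.006)
P=C[st]*1000; print('stop',P.min(0),P.max(0),len(P))
for y0 in range(265,305,0+0 or 5):pass
kn=(u>262)&(u<292)&(v>225)&(v<262)&(C[...,2]>.13); print('knob',kn.sum(),np.median(C[kn],0),C[kn].min(0),C[kn].max(0))
big=s['image'][110:310,235:415]; cv2.imwrite('pics/crop1.png',cv2.resize(big,None,fx=3,fy=3,interpolation=cv2.INTER_CUBIC)[:600])
E
```

```text
table z 0.0004836797788404512 deck z 0.04034071905175829
deck rect ((562.4287109375, -6.764678955078125), (373.3066101074219, 331.01800537109375), 1.0638786554336548) [[373.0, 155.0], [379.0, -176.0], [752.0, -169.0], [746.0, 162.0]]
red [261 203  12  15 168] [266.53571429 210.08333333] [567.5 114.8 104. ]
blue [286 202  13  15 191] [291.93717277 208.9947644 ] [568.8  62.6 104. ]
rack 2552 ((506.23046875, -92.03848266601562), (180.3977508544922, 100.02876281738281), 0.24978949129581451) [[416.0, -42.0], [416.0, -142.0], [597.0, -142.0], [596.0, -42.0]]
240 [507.4 -43.6  71.5] [ 505.3 -141.5   74. ]
246 [494.4 -43.3  74. ] [ 492.2 -140.7   77.4]
252 [481.7 -43.   74.3] [ 480.  -140.6   74.4]
258 [469.4 -42.8  72.1] [ 467.3 -140.1   75.8]
264 [457.1 -42.6  69.9] [ 455.2 -142.3   71.3]
270 [444.1 -44.3  74.4] [ 442.6 -141.7   72.6]
276 [431.8 -44.1  72.8] [ 430.2 -141.4   72.3]
282 [419.2 -43.8  74.3] [ 417.7 -141.    72.7]
stop [ 593.56097583 -167.11785884   64.00034806] [752.31245465 -18.20527626  75.45366727] 439
knob 289 [0.48081032 0.08460625 0.20213835] [ 0.34845278 -0.01682724  0.16135237] [0.50368152 0.10283366 1.16930122]
```

View pics/crop1.png

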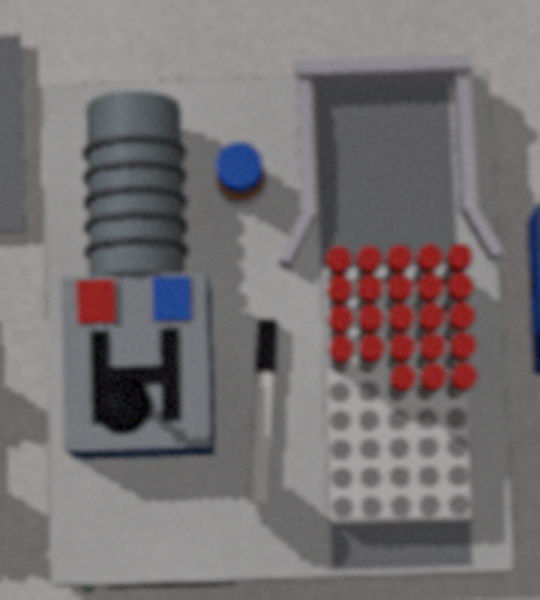

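```bash
cat >> h.py <<'E'
from scipy.spatial.transform import Rotation as R
O=np.array([.6079,-.031,0]); M=R.from_euler('z',1.06,degrees=True)
def w(l): return O+M.apply(np.array(l)/1000)
def loc(p): return M.inv().apply(np.asarray(p)-O)*1000
def plan(l):  # l: TCP target in mixer mm, tool down, y axis along mixer y
    s=sense(); T=R.from_quat(s['tool_rot']); d=T.inv().apply(w(l)-s['tcp_pos'])*1000
    y=T.as_matrix()[:,1]; a=(np.degrees(np.arctan2(y[1],y[0]))-91.06+180)%360-180
    print('t',s['t'],'local',loc(s['tcp_pos']).round(1),'shift',d.round(1),'turn',round(a,2),'F',M.inv().apply(s['force']).round(1),'gap',s['finger_gap'])
E
python3 - <<'E'
from h import *
import station; print(tip_extent if 'tip_extent' in globals() else station.tip_extent)
plan([-225,-60,400])
s=dict(np.load('top1.npz'));C=cloud(s)
for n,(u,v) in dict(jar=(315,166),marker_top=(323,222),marker_bot=(322,275),bottle=(449,255)).items(): print(n,loc(C[v,u]).round())
hsv=cv2.cvtColor(s['image'],cv2.COLOR_BGR2HSV)
v,u=np.mgrid[0:480,0:640]
kn=(u>262)&(u<292)&(v>225)&(v<262)&(C[...,2]>.19)&(C[...,2]<.3); print('knob top',loc(np.median(C[kn],0)),kn.sum())
E
```

```text
0.1734
t 0.1 local [-333.2  603.6  403.8] shift [-388.4 -548.8    4.7] turn -26.03 F [ 0.1  0.  -0.3] gap 0.9999755301639565
jar [56. 44. 90.]
marker_top [-58.  32.  54.]
marker_bot [-171.   38.   52.]
bottle [-151. -206.  171.]
knob top [-125.21703801  118.96603776  202.82379964] 258
```

>>> {"api": "servo_tool", "payload": {"rows": [[[-25, -35, 0], -4, 0], [[-52, -73, 0], -9, 0], [[-80, -112, 0], -13, 0], [[-108, -151, 0], -17, 0], [[-136, -190, 0], -20, 0], [[-164, -230, 0], -22, 0], [[-192, -270, 0], -24, 0], [[-220, -310, 0], -26, 0]]}}

```text
t: 0.9
tcp_pos: [0.3319, 0.1907, 0.4043]
tool_rot: [-0.01, 1.0, -0.001, -0.001]
force: [1.2, -1.0, 0.3]
finger_gap: 0.503
```

```bash
python3 -c "
from h import *
plan([-225,-60,400])"
```

```text
t 0.9 local [-271.8  226.8  404.3] shift [ -46.3 -286.9    4.8] turn 0.1 F [ 1.2 -1.   0.3] gap 0.5029529192363555
```

>>> {"api": "servo_tool", "payload": {"rows": [[[-7, -40, 0], 0, 0], [[-14, -80, 0], 0, 0], [[-21, -125, 0], 0, 0], [[-28, -170, 0], 0, 0], [[-34, -215, 0], 0, 0], [[-40, -255, 0], 0, 0], [[-46, -287, 5], 0, 0], [[-46, -287, 5], 0, 0]]}}

```text
t: 1.7
tcp_pos: [0.3851, -0.099, 0.3996]
tool_rot: [-0.008, 1.0, -0.002, 0.0]
force: [0.2, 0.9, 0.7]
finger_gap: 0.503
```

```bash
python3 - <<'E'
from h import *
plan([-225,-60,232])
s=snap('wrist'); C=cloud(s); L=loc(C.reshape(-1,3)).reshape(C.shape)
print(L[100:480:60,100:640:80].round().tolist() and '')
m=(abs(L[...,2]-75)<5)&(abs(L[...,1]+60)<60)&(L[...,0]<-100)
P=L[m]; print(len(P))
if len(P):
  for y in range(-110,-9,20):
    q=P[abs(P[:,1]-y)<4]
    if len(q): print(y,q[:,0].min(),np.percentile(q[:,0],1))
cv2.imwrite('pics/wrist1.png',s['image'])
E
```

```text
t 1.7 local [-224.1  -63.8  399.6] shift [  1.1   4.4 167.6] turn -0.19 F [0.2 0.9 0.7] gap 0.5027983821137983

12971
-90 -192.8773764853472 -192.33303678066682
-70 -192.67197313613542 -192.03541288519284
-50 -192.44912878372313 -191.8711664063736
-30 -192.13149213901065 -191.6667641237209
-10 -191.9048213359972 -191.47968458865887
```

View pics/wrist1.png

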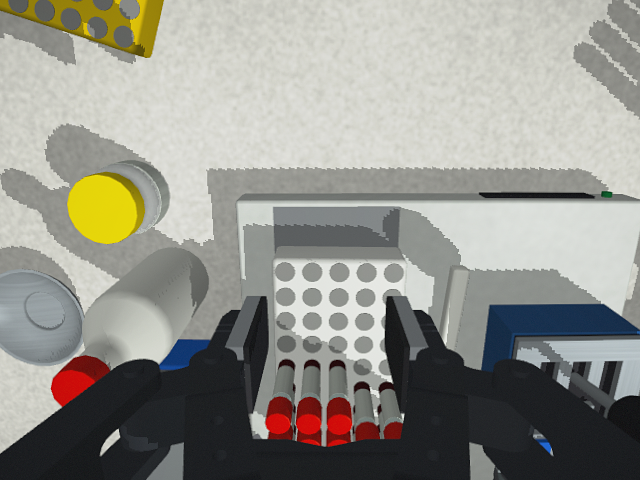

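The wrist view shows the rack's near end clear at (275-405, 250), with the fingers straddling it from above. The measured near face is at mixer x -192. I'll descend behind it next.

>>> {"api": "servo_tool", "payload": {"rows": [[[0, 4, 30], 0, 0], [[0, 4, 65], 0, 0], [[0, 4, 100], 0, 0], [[0, 4, 130], 0, 0], [[0, 4, 155], 0, 0], [[0, 4, 172], 0, 0], [[0, 4, 178], 0, 0], [[0, 4, 178], 0, 0]]}}

```text
t: 2.55
tcp_pos: [0.3834, -0.0923, 0.221]
tool_rot: [-0.009, 1.0, -0.0, -0.002]
force: [0.1, 0.6, -0.8]
finger_gap: 0.496
```

```bash
python3 -c "
from h import *
plan([-61,-60,220])"
```

```text
t 2.55 local [-225.5  -57.1  221. ] shift [-164.6   -2.8    0.5] turn -0.05 F [ 0.2  0.6 -0.8] gap 0.4958911103573005
```

>>> {"api": "servo_tool", "payload": {"rows": [[[-8, -2, 0], 0, 0], [[-14, -2, 0], 0, 0], [[-20, -3, 0], 0, 0], [[-26, -3, 0], 0, 0], [[-32, -3, 0], 0, 0], [[-38, -3, 0], 0, 0], [[-44, -3, 0], 0, 0], [[-50, -3, 0], 0, 0]]}}

```text
t: 3.35
tcp_pos: [0.4318, -0.0935, 0.2211]
tool_rot: [-0.009, 1.0, 0.001, -0.005]
force: [-6.3, -0.1, 4.8]
finger_gap: 0.5
```

>>> {"api": "servo_tool", "payload": {"rows": [[[-6, 0, 0], 0, 0], [[-12, 0, 0], 0, 0], [[-18, 0, 0], 0, 0], [[-24, 0, 0], 0, 0], [[-30, 0, 0], 0, 0], [[-36, 0, 0], 0, 0], [[-42, 0, 0], 0, 0], [[-48, 0, 0], 0, 0]]}}

```text
t: 4.15
tcp_pos: [0.4611, -0.0908, 0.22]
tool_rot: [-0.012, 0.999, 0.008, -0.036]
force: [-69.4, -36.5, 44.8]
finger_gap: 0.499
```

```bash
python3 - <<'E'
from h import *
plan([-61,-60,220])
s=snap('top'); cv2.imwrite('pics/c2.png',cv2.resize(s['image'][110:310,235:435],None,fx=2.5,fy=2.5)); C=cloud(s)
E
```

```text
t 4.15 local [-147.9  -57.1  220. ] shift [-86.6  -3.4  -6.4] turn 0.31 F [-70.1 -35.2  44.8] gap 0.499043027212269
```

View pics/c2.png

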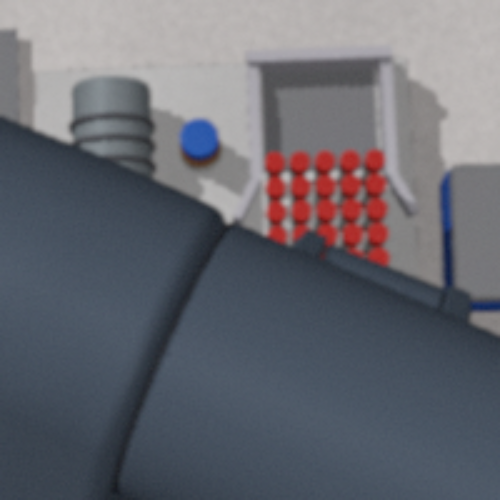

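Force rose to 70 N, so something is blocking. I'll check the scene view before moving.

```bash
python3 - <<'E'
from h import *
s=snap('scene'); cv2.imwrite('pics/s2.png',cv2.resize(s['image'][150:400,150:420],None,fx=2.2,fy=2.2)); 
print(sense()['q'].round(2),sense()['force'])
E
```

```text
[-0.43  0.66  1.94 -0.03  0.61 -2.  ] [-59.847266   -30.19510435  38.19352183]
```

View pics/s2.png

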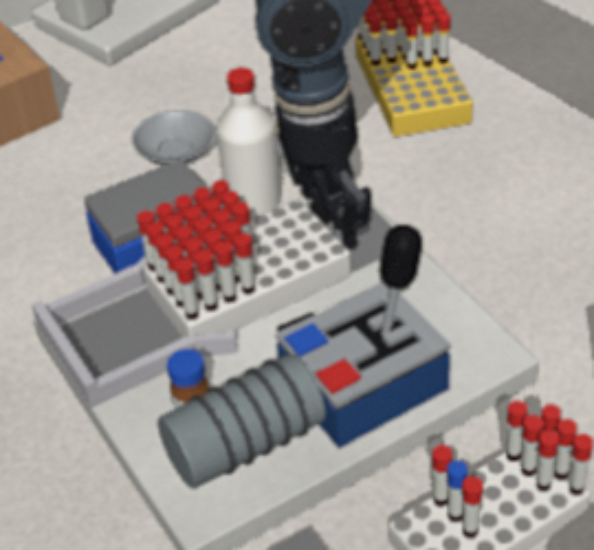

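>>> {"api": "servo_tool", "payload": {"rows": [[[4, 0, 0], 0, 0], [[10, 0, 0], 0, 0], [[14, 0, 0], 0, 0]]}}

```text
t: 4.55
tcp_pos: [0.4482, -0.0918, 0.2213]
tool_rot: [-0.011, 0.999, 0.007, -0.034]
force: [0.5, 1.2, 0.8]
finger_gap: 0.5
```

```bash
python3 - <<'E'
from h import *
plan([-100,-60,220]); print(sense()['q'].round(3))
def caps(s,box):
    hsv=cv2.cvtColor(s['image'],cv2.COLOR_BGR2HSV); m=((hsv[...,0]<8)|(hsv[...,0]>172))&(hsv[...,1]>130)
    a=np.zeros_like(m); a[box[0]:box[1],box[2]:box[3]]=1; m&=a
    return [loc(onz(s,u,v,.141)) for v,u in np.argwhere(m)]
s0=dict(np.load('top1.npz')); s=snap('top')
for q,b in ((s0,(185,245,338,400)),(s,(155,225,330,405))):
    P=np.array(caps(q,b))[:,:2].astype(np.float32); 
    F=P[P[:,0]>P[:,0].max()-42]   # two front rows
    print(len(P),P.min(0),P.max(0),cv2.minAreaRect(F))
C=cloud(s);L=loc(C.reshape(-1,3)).reshape(C.shape)
for vv in range(150,235,5):
    r=L[vv,320:415]; k=np.where((abs(r[:,2]-75)<7))[0]; g=np.where((abs(r[:,2]-62)<5))[0]
    print(vv,'rack',r[k[[0,-1]]].round().tolist() if len(k) else '', 'g',r[g[[0,-1]]].round().tolist() if len(g) else '')
E
```

```text
t 4.55 local [-160.8  -57.8  221.3] shift [-60.7  -2.4  -2.8] turn 0.22 F [0.5 1.1 0.8] gap 0.4996669280925745
[-0.443  0.653  1.969 -0.029  0.586 -2.012]
1282 [-112.00827 -105.41781] [-14.897563 -11.874076] ((-36.58144760131836, -58.30343246459961), (93.05425262451172, 40.36788558959961), 87.86088562011719)
1253 [ -69.424416 -102.58134 ] [28.241625 -9.091343] ((6.142826080322266, -56.1086311340332), (93.32412719726562, 40.841487884521484), 87.82688903808594)
150 rack  g [[97.0, 1.0, 63.0], [93.0, -120.0, 62.0]]
155 rack  g [[87.0, 1.0, 61.0], [82.0, -119.0, 63.0]]
160 rack  g [[75.0, 2.0, 63.0], [69.0, -120.0, 67.0]]
165 rack  g [[65.0, 2.0, 59.0], [59.0, -120.0, 63.0]]
170 rack [[50.0, 32.0, 78.0], [50.0, 32.0, 78.0]] g [[54.0, 30.0, 63.0], [48.0, -119.0, 65.0]]
175 rack  g [[44.0, 35.0, 58.0], [37.0, -119.0, 63.0]]
180 rack [[29.0, -7.0, 69.0], [23.0, -87.0, 80.0]] g [[32.0, 1.0, 59.0], [26.0, -166.0, 59.0]]
185 rack [[17.0, -7.0, 73.0], [14.0, -70.0, 74.0]] g [[21.0, 6.0, 60.0], [14.0, -165.0, 60.0]]
190 rack [[6.0, -6.0, 73.0], [2.0, -88.0, 78.0]] g [[10.0, 13.0, 62.0], [4.0, -132.0, 64.0]]
195 rack [[-6.0, -8.0, 77.0], [-7.0, -93.0, 71.0]] g [[-2.0, 17.0, 67.0], [-3.0, -6.0, 64.0]]
200 rack [[-16.0, -8.0, 76.0], [-19.0, -90.0, 76.0]] g 
205 rack [[-26.0, -7.0, 72.0], [-30.0, -91.0, 75.0]] g 
210 rack [[-38.0, -28.0, 73.0], [-41.0, -90.0, 80.0]] g 
215 rack [[-51.0, -69.0, 76.0], [-51.0, -92.0, 75.0]] g 
220 rack [[-62.0, -90.0, 76.0], [-62.0, -104.0, 73.0]] g 
225 rack  g 
230 rack  g
```

>>> {"api": "servo_tool", "payload": {"rows": [[[-6, 0, 0], 0, 0], [[-11, -1, -1], 0, 0], [[-15, -3, -1], 0, 0], [[-19, -5, -1], 0, 0], [[-23, -7, -1], 0, 0], [[-25, -8, -1], 0, 0], [[-18, -8, -1], 0, 0], [[-8, -8, 0], 0, 0]]}}

```text
t: 5.4
tcp_pos: [0.4565, -0.0991, 0.2205]
tool_rot: [-0.012, 0.999, 0.007, -0.033]
force: [0.2, -0.2, -0.2]
finger_gap: 0.497
```

```bash
cat >> h.py <<'E'
def rackpose(s):
    "front 3 full cap rows -> centroid (mixer mm) and yaw from lsq grid; only caps x within 3 rows of front"
    hsv=cv2.cvtColor(s['image'],cv2.COLOR_BGR2HSV); m=((hsv[...,0]<8)|(hsv[...,0]>172))&(hsv[...,1]>130)
    a=np.zeros_like(m); a[120:245,338:402]=1
    P=np.array([loc(onz(s,u,v,.141)) for v,u in np.argwhere(m&a)])[:,:2]
    mx=np.percentile(P[:,0],99.5); F=P[P[:,0]>mx-55]
    # left and right cap columns -> lines
    lo,hi=np.percentile(F[:,1],[2,98]); Lc=F[F[:,1]>hi-11]; Rc=F[F[:,1]<lo+11]
    y=[np.degrees(np.polyfit(q[:,0],q[:,1],1)[0]) for q in (Lc,Rc)]
    print('front x',mx.round(1),'y range',lo.round(1),hi.round(1),'mid',((lo+hi)/2).round(1),'yaw',np.round(y,1))
E
python3 - <<'E'
from h import *
plan([-130,-60,220]); rackpose(dict(np.load('top1.npz'))); rackpose(snap('top'))
E
```

```text
t 5.4 local [-152.6  -65.3  220.5] shift [-22.6   5.1  -1. ] turn 0.31 F [ 0.2 -0.2 -0.2] gap 0.4972827954384597
front x -16.4 y range -103.3 -14.4 mid -58.9 yaw [0.1 0.2]
front x 28.0 y range -100.5 -11.4 mid -55.9 yaw [0.7 0.4]
```

```bash
python3 - <<'E'
from h import *
s=snap('top'); cv2.imwrite('pics/c3.png',cv2.resize(s['image'][150:240,325:415],None,fx=6.5,fy=6.5,interpolation=cv2.INTER_CUBIC))
E
```

```text
(no output)
```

View pics/c3.png

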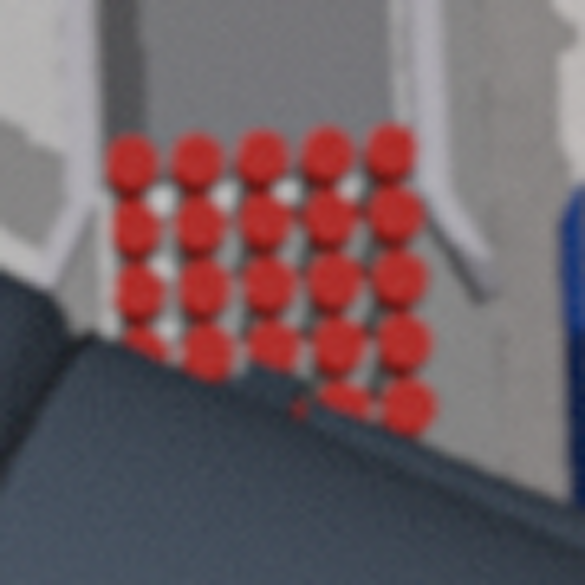

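```bash
python3 - <<'E'
from h import *
s=snap('scene'); cv2.imwrite('pics/s3.png',cv2.resize(s['image'][210:340,160:300],None,fx=4.5,fy=4.5,interpolation=cv2.INTER_CUBIC))
# deck/guide geometry projected in top view: rack top depth plane
t=snap('top'); C=cloud(t); L=loc(C.reshape(-1,3)).reshape(C.shape)
m=(abs(L[...,1]+57)<48)&(abs(L[...,2]-75)<12)&(L[...,0]>-70)&(L[...,0]<28); P=L[m]
A=np.c_[P[:,:2],np.ones(len(P))]; 
for _ in range(5):
    k=np.linalg.lstsq(A,P[:,2],rcond=None)[0]; r=abs(A@k-P[:,2]); g=r<np.percentile(r,80); A,P=A[g],P[g]
print('top plane slopes',k[:2],'z@centre',k@[-20,-57,1],len(P))
E
```

```text
top plane slopes [-0.00969593 -0.00345993] z@centre 75.375782163025 75
```

View pics/s3.png

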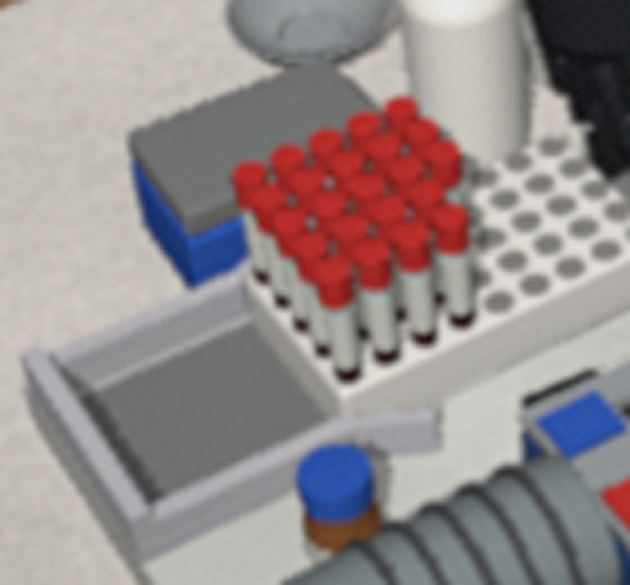

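>>> {"api": "servo_tool", "payload": {"rows": [[[8, 10, -3], 0, -1], [[10, 22, -3], 0, -1], [[10, 34, -3], 0, -1], [[10, 39, -3], 0, -1], [[6, 39, -3], 0, -1], [[2, 39, -3], 0, -1], [[-1, 38, -4], 0, -1], [[-3, 37, -4], 0, -1]]}}

```text
t: 6.4
tcp_pos: [0.4595, -0.0627, 0.2249]
tool_rot: [-0.012, 0.999, 0.008, -0.034]
force: [-3.6, 2.0, 2.7]
finger_gap: -0.0
```

>>> {"api": "servo_tool", "payload": {"rows": [[[-2, -1, 0], 0, -1], [[-4, -2, 0], 0, -1], [[-6, -3, 0], 0, -1]]}}

```text
t: 6.7
tcp_pos: [0.4617, -0.0642, 0.2241]
tool_rot: [-0.012, 0.999, 0.01, -0.041]
force: [-11.1, 3.5, 9.1]
finger_gap: 0.001
```

```bash
python3 - <<'E'
from h import *
plan([-130,-30,224]); rackpose(snap('top'))
E
```

```text
t 6.7 local [-146.8  -30.5  224.1] shift [-16.7   0.4  -1.3] turn 0.23 F [-11.    3.7   9.1] gap 0.0012811268557199839
front x 28.1 y range -99.9 -11.7 mid -55.8 yaw [0.6 0.5]
```

>>> {"api": "servo_tool", "payload": {"rows": [[[-3, -2, 0], 0, -1], [[-6, -4, 0], 0, -1], [[-9, -6, 0], 0, -1], [[-12, -8, 0], 0, -1]]}}

```text
t: 7.15
tcp_pos: [0.4664, -0.0691, 0.2224]
tool_rot: [-0.012, 0.998, 0.015, -0.054]
force: [-20.1, 5.0, 14.6]
finger_gap: -0.002
```

```bash
python3 - <<'E'
from h import *
plan([-130,-30,224]); rackpose(snap('top'))
E
```

```text
t 7.15 local [-142.2  -35.5  222.4] shift [-12.    5.5  -2.8] turn 0.25 F [-20.    5.4  14.6] gap -0.0015372557261535199
front x 29.1 y range -100.6 -12.1 mid -56.3 yaw [2.2 1.2]
```

>>> {"api": "servo_tool", "payload": {"rows": [[[-4, 2, -2], 0, -1], [[-5, 5, -3], 0, -1], [[-5, 8, -3], 0, -1], [[-5, 11, -3], 0, -1], [[-5, 14, -3], 0, -1], [[-5, 16, -3], 0, -1]]}}

```text
t: 7.8
tcp_pos: [0.4721, -0.0532, 0.2254]
tool_rot: [-0.012, 0.998, 0.015, -0.053]
force: [0.2, 0.8, 0.1]
finger_gap: -0.001
```

```bash
python3 - <<'E'
from h import *
plan([-130,-30,224]); rackpose(snap('top'))
E
```

```text
t 7.8 local [-136.2  -19.7  225.4] shift [ -6.2 -10.3   0.5] turn 0.25 F [0.3 0.8 0.1] gap -0.0009611696481738918
front x 34.1 y range -101.0 -12.3 mid -56.6 yaw [-0.6 -0.8]
```

>>> {"api": "servo_tool", "payload": {"rows": [[[-4, 0, -1], 0, -1], [[-8, 0, -1], 0, -1], [[-12, 0, -1], 0, -1], [[-16, 0, -1], 0, -1]]}}

```text
t: 8.25
tcp_pos: [0.4853, -0.0516, 0.2248]
tool_rot: [-0.013, 0.998, 0.016, -0.058]
force: [-11.4, 0.5, 11.5]
finger_gap: -0.001
```

```bash
python3 - <<'E'
from h import *
plan([-130,-30,224]); rackpose(snap('top'))
E
```

```text
t 8.25 local [-123.   -18.3  224.8] shift [  7.  -11.6   1.3] turn 0.28 F [-11.4   0.7  11.5] gap -0.0010541602731125622
front x 44.4 y range -104.5 -15.3 mid -59.9 yaw [-1.5 -0.9]
```

>>> {"api": "servo_tool", "payload": {"rows": [[[6, 0, 2], 0, 0], [[12, -8, 4], 0, 0], [[12, -22, 4], 0, 0], [[12, -36, 4], 0, 0], [[12, -42, 4], 0, 0], [[8, -42, 4], 0, 0], [[4, -42, 4], 0, 0]]}}

```text
t: 9.0
tcp_pos: [0.4824, -0.0941, 0.2198]
tool_rot: [-0.012, 0.998, 0.016, -0.058]
force: [-4.2, -1.8, 3.4]
finger_gap: 0.5
```

>>> {"api": "servo_tool", "payload": {"rows": [[[-5, 0, -1], 0, 0], [[-10, 0, -1], 0, 0], [[-15, 0, -2], 0, 0], [[-20, 0, -2], 0, 0], [[-24, 0, -3], 0, 0]]}}

```text
t: 9.5
tcp_pos: [0.5055, -0.0928, 0.2198]
tool_rot: [-0.013, 0.998, 0.017, -0.061]
force: [-5.0, -0.7, 1.3]
finger_gap: 0.503
```

```bash
python3 - <<'E'
from h import *
plan([-51,-60,222]); rackpose(snap('top'))
E
```

```text
t 9.5 local [-103.6  -59.9  219.8] shift [-51.9  -0.2  -8.5] turn 0.26 F [-5.  -0.6  1.3] gap 0.5028681848624438
front x 68.6 y range -101.2 -11.8 mid -56.5 yaw [-1.2 -0.7]
```

>>> {"api": "servo_tool", "payload": {"rows": [[[-5, 0, -1], 0, 0], [[-10, 0, -1], 0, 0], [[-15, 0, -2], 0, 0], [[-20, 0, -2], 0, 0], [[-25, 0, -3], 0, 0], [[-30, 0, -4], 0, 0], [[-35, 0, -4], 0, 0], [[-38, 0, -5], 0, 0]]}}

```text
t: 10.35
tcp_pos: [0.5449, -0.0922, 0.2202]
tool_rot: [-0.013, 0.998, 0.017, -0.06]
force: [-3.4, -2.8, -1.4]
finger_gap: 0.498
```

```bash
python3 - <<'E'
from h import *
plan([-51,-60,222]); rackpose(snap('top'))
E
```

```text
t 10.35 local [-64.1 -60.1 220.2] shift [-12.8   0.1  -3.3] turn 0.28 F [-3.4 -2.7 -1.4] gap 0.49848108591105417
front x 107.0 y range -103.6 -15.2 mid -59.4 yaw [-1.9 -1.7]
```

>>> {"api": "servo_tool", "payload": {"rows": [[[-4, 0, 0], 0, 0], [[-8, 0, -1], 0, 0], [[-12, 0, -1], 0, 0], [[-16, 0, -2], 0, 0], [[-19, 0, -2], 0, 0], [[-22, 0, -3], 0, 0], [[-24, 0, -3], 0, 0], [[-26, 0, -3], 0, 0]]}}

```text
t: 11.2
tcp_pos: [0.5658, -0.0928, 0.2198]
tool_rot: [-0.013, 0.997, 0.016, -0.07]
force: [-26.4, -13.2, 14.8]
finger_gap: 0.502
```

```bash
python3 - <<'E'
from h import *
plan([-51,-60,222]); rackpose(snap('top'))
E
```

```text
t 11.2 local [-43.3 -61.  219.8] shift [ 7.9  1.1 -1.1] turn 0.33 F [-26.6 -12.7  14.8] gap 0.5016372489365708
front x 123.7 y range -105.2 -15.5 mid -60.3 yaw [-4.2 -3. ]
```

>>> {"api": "servo_tool", "payload": {"rows": [[[8, 0, 0], 0, 0], [[20, 0, -5], 0, 0], [[28, 0, -35], 0, 0], [[28, 0, -70], 0, 0], [[28, 0, -105], 0, 0], [[28, 0, -130], 0, 0], [[28, 0, -130], 0, 0]]}}

```text
t: 11.95
tcp_pos: [0.5589, -0.0977, 0.3572]
tool_rot: [-0.014, 0.998, 0.014, -0.064]
force: [1.1, -0.8, -0.8]
finger_gap: 0.498
```

```bash
cat >> h.py <<'E'
def face(s):
    C=cloud(s); L=loc(C.reshape(-1,3)).reshape(C.shape)
    m=(abs(L[...,2]-74)<6)&(abs(L[...,1]+60)<56)&(L[...,0]<0)&(L[...,0]>-200)
    P=L[m]; y0,y1=np.percentile(P[:,1],[.5,99.5]); Q=[]
    for y in np.arange(-106,-14,4):
        q=P[abs(P[:,1]-y)<2]
        if len(q)>20: Q.append((y,np.percentile(q[:,0],1)))
    Q=np.array(Q); k=np.polyfit(Q[:,0],Q[:,1],1); r=abs(np.polyval(k,Q[:,0])-Q[:,1]); Q=Q[r<2.5]; k=np.polyfit(Q[:,0],Q[:,1],1)
    print('z',np.median(P[:,2]),'y',y0,y1,'near face x@-60',np.polyval(k,-60),'yaw',-np.degrees(k[0]),len(Q))
E
python3 - <<'E'
from h import *
plan([-80,-85,220]); s=snap('wrist'); face(s); rackpose(snap('top')); cv2.imwrite('pics/w2.png',s['image'])
E
```

```text
t 11.95 local [-50.2 -65.8 357.2] shift [ 12.3 -23.2 139.2] turn 0.4 F [ 1.1 -0.8 -0.8] gap 0.49848286882193854
z 76.13665730533741 y -95.85982658310449 -7.692419930554471 near face x@-60 -52.116534283222066 yaw -3.4322016753879803 21
front x 123.8 y range -27.9 -14.8 mid -21.4 yaw [-6.5 -6.6]
```

View pics/w2.png

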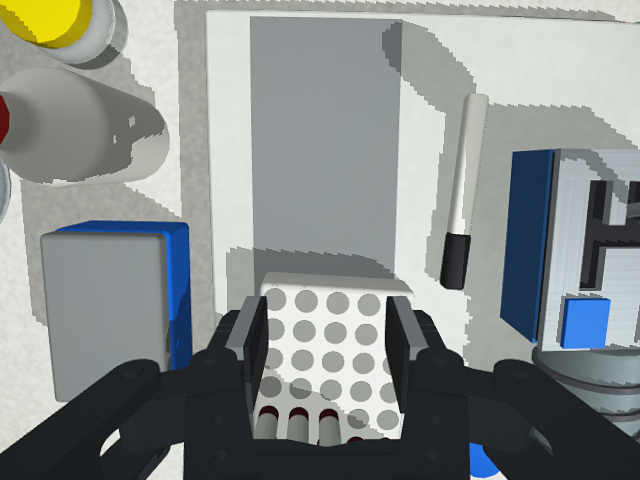

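The wrist view shows the rack rotated about 3.4° clockwise, with its near edge running from (265,275) to (412,292) and the right side lagging. I'll push on the right part of the near face.

>>> {"api": "servo_tool", "payload": {"rows": [[[12, -10, 0], 0, -1], [[16, -22, 25], 0, -1], [[16, -29, 55], 0, -1], [[15, -30, 85], 0, -1], [[13, -30, 112], 0, -1], [[12, -30, 130], 0, -1], [[12, -30, 137], 0, -1], [[12, -30, 137], 0, -1]]}}

```text
t: 12.85
tcp_pos: [0.5258, -0.1235, 0.2168]
tool_rot: [-0.013, 0.997, 0.017, -0.07]
force: [0.1, 0.6, 0.9]
finger_gap: 0.001
```

```bash
python3 - <<'E'
from h import *
plan([-40,-90,222])
E
```

```text
t 12.85 local [-83.8 -91.  216.8] shift [-42.6   0.9 -11.3] turn 0.34 F [0.2 0.6 0.9] gap 0.0006888394535829065
```

>>> {"api": "servo_tool", "payload": {"rows": [[[-10, 0, -2], 0, -1], [[-20, 0, -4], 0, -1], [[-30, 0, -5], 0, -1], [[-36, 0, -6], 0, -1], [[-41, 0, -7], 0, -1], [[-45, 0, -7], 0, -1], [[-48, 0, -8], 0, -1]]}}

```text
t: 13.55
tcp_pos: [0.5689, -0.1227, 0.2179]
tool_rot: [-0.015, 0.996, 0.017, -0.082]
force: [-21.0, -9.4, 9.8]
finger_gap: 0.002
```

```bash
python3 - <<'E'
from h import *
plan([-40,-90,222]); rackpose(snap('top'));s=snap('wrist'); face(s)
E
```

```text
t 13.55 local [-40.7 -91.  217.9] shift [-0.   1.1 -4.1] turn 0.54 F [-21.1  -9.    9.8] gap 0.0022368065256803352
front x 123.6 y range -104.1 -15.8 mid -60.0 yaw [-2.7 -4. ]
z 75.3468261456864 y -98.6013158564401 -4.14703683790962 near face x@-60 -63.84731254503539 yaw -24.387876947221347 1h.py:43: RankWarning: Polyfit may be poorly conditioned
  Q=np.array(Q); k=np.polyfit(Q[:,0],Q[:,1],1); r=abs(np.polyval(k,Q[:,0])-Q[:,1]); Q=Q[r<2.5]; k=np.polyfit(Q[:,0],Q[:,1],1)
```

>>> {"api": "servo_tool", "payload": {"rows": [[[-3, -2, -1], 0, -1], [[-4, -4, -1], 0, -1], [[-5, -6, -1], 0, -1], [[-6, -8, -1], 0, -1], [[-6, -10, -1], 0, -1]]}}

```text
t: 14.15
tcp_pos: [0.5741, -0.1318, 0.2178]
tool_rot: [-0.015, 0.996, 0.019, -0.084]
force: [-3.9, 0.9, 3.3]
finger_gap: 0.0
```

```bash
python3 - <<'E'
from h import *
plan([-40,-90,222]); rackpose(snap('top'))
E
```

```text
t 14.15 local [ -35.7 -100.1  217.8] shift [ 4.8 10.3 -3. ] turn 0.52 F [-3.9  1.   3.3] gap 0.0001851900452920069
front x 125.7 y range -98.9 -14.3 mid -56.6 yaw [0.4 2.8]
```

>>> {"api": "servo_tool", "payload": {"rows": [[[8, 0, 1], 0, 0], [[20, 6, -5], 0, 0], [[28, 16, -35], 0, 0], [[32, 28, -70], 0, 0], [[34, 38, -105], 0, 0], [[36, 38, -130], 0, 0], [[36, 38, -130], 0, 0]]}}

```text
t: 14.9
tcp_pos: [0.5604, -0.0995, 0.3579]
tool_rot: [-0.016, 0.997, 0.017, -0.079]
force: [0.2, -0.4, 0.4]
finger_gap: 0.5
```

```bash
python3 - <<'E'
from h import *
plan([-72,-60,218]); rackpose(snap('top')); s=snap('wrist'); face(s); cv2.imwrite('pics/w3.png',s['image'])
E
```

```text
t 14.9 local [-48.7 -67.6 357.9] shift [  1.    2.8 142. ] turn 0.58 F [ 0.2 -0.4  0.4] gap 0.5001176666138265
front x 125.0 y range -23.9 -13.5 mid -18.7 yaw [-4.2 -4.2]
z 76.10230238696151 y -95.18827209065255 -16.754345052023602 near face x@-60 -48.741610141382736 yaw 0.02810436634473252 20
```

>>> {"api": "servo_tool", "payload": {"rows": [[[10, 8, 30], 0, 0], [[10, 8, 65], 0, 0], [[8, 8, 100], 0, 0], [[5, 7, 125], 0, 0], [[2, 7, 140], 0, 0], [[2, 7, 140], 0, 0]]}}

```text
t: 15.6
tcp_pos: [0.532, -0.0873, 0.2133]
tool_rot: [-0.015, 0.996, 0.02, -0.086]
force: [-0.8, 0.3, 0.3]
finger_gap: 0.5
```

```bash
python3 - <<'E'
from h import *
plan([-33,-62,220])
E
```

```text
t 15.6 local [-76.9 -54.8 213.3] shift [-42.   -7.2 -14.4] turn 0.48 F [-0.8  0.3  0.3] gap 0.49976064873238196
```

>>> {"api": "servo_tool", "payload": {"rows": [[[-10, -6, -3], 0, 0], [[-20, -7, -5], 0, 0], [[-28, -7, -6], 0, 0], [[-34, -7, -7], 0, 0], [[-37, -7, -8], 0, 0], [[-39, -8, -8], 0, 0], [[-41, -9, -8], 0, 0]]}}

```text
t: 16.3
tcp_pos: [0.5735, -0.0949, 0.214]
tool_rot: [-0.015, 0.996, 0.02, -0.087]
force: [-3.6, 1.7, 2.7]
finger_gap: 0.498
```

```bash
python3 - <<'E'
from h import *
plan([-33,-62,220]); rackpose(snap('top'))
E
```

```text
t 16.3 local [-35.6 -63.2 214. ] shift [-1.5  1.4 -6.3] turn 0.48 F [-3.5  1.7  2.7] gap 0.4980027229033788
front x 125.8 y range -103.1 -14.0 mid -58.6 yaw [-1.3  2.2]
```

>>> {"api": "servo_tool", "payload": {"rows": [[[-2, 0, 0], 0, 0], [[-4, -1, -1], 0, 0], [[-6, -2, -1], 0, 0]]}}

```text
t: 16.65
tcp_pos: [0.5759, -0.0956, 0.2134]
tool_rot: [-0.015, 0.995, 0.022, -0.094]
force: [-12.5, 3.5, 11.6]
finger_gap: 0.502
```

```bash
python3 - <<'E'
from h import *
plan([-33,-62,220]); rackpose(snap('top'))
E
```

```text
t 16.65 local [-33.2 -64.  213.4] shift [ 1.   2.4 -6.5] turn 0.4 F [-12.4   3.8  11.6] gap 0.5018505793713919
front x 125.8 y range -102.9 -13.9 mid -58.4 yaw [-1.4  3.3]
```

>>> {"api": "servo_tool", "payload": {"rows": [[[8, 0, 1], 0, 0], [[20, 0, -5], 0, 0], [[28, 0, -40], 0, 0], [[32, 0, -80], 0, -1], [[36, 0, -120], 0, -1], [[40, 0, -160], 0, -1], [[44, 0, -200], 0, -1], [[44, 0, -200], 0, -1]]}}

```text
t: 17.5
tcp_pos: [0.5719, -0.1063, 0.4247]
tool_rot: [-0.015, 0.996, 0.02, -0.087]
force: [1.4, 0.1, -0.2]
finger_gap: -0.004
```

```bash
cat >> h.py <<'E'
def tip(l):
    "shift to bring the shut fingertip to mixer point l (mm)"
    s=sense(); T=R.from_quat(s['tool_rot']); z=T.apply([0,0,1]); p=s['tcp_pos']+.1734*z
    print('t',round(s['t'],2),'tip',loc(p).round(1),'tcp',loc(s['tcp_pos']).round(1),'shift',(T.inv().apply(w(l)-p)*1000).round(1),'zax',M.inv().apply(z).round(3),'F',M.inv().apply(s['force']).round(1),s['finger_gap'])
def knob(s):
    C=cloud(s); L=loc(C.reshape(-1,3)).reshape(C.shape); v=s['image'].max(-1)
    m=(v<70)&(L[...,2]>140)&(L[...,2]<225)&(L[...,0]>-175)&(L[...,0]<0)&(L[...,1]>40)&(L[...,1]<200)
    P=L[m]; t=P[P[:,2]>P[:,2].max()-14] if len(P) else P
    print('knob n',len(P),'med',np.median(P,0).round(1),'top part',np.median(t,0).round(1),'max z',P[:,2].max().round(1))
E
python3 - <<'E'
from h import *
tip([-175,117,165]); s=snap('wrist'); face(s); t=snap('top'); rackpose(t); knob(snap('scene')); knob(t)
E
```

```text
t 17.5 tip [-67.5 -67.8 254.1] tcp [-37.4 -74.7 424.7] shift [ 87.7 181.7 113.7] zax [-0.174  0.04  -0.984] F [ 1.4  0.1 -0.2] -0.003794238536364047
z 76.08681348445205 y -105.56519303545603 -7.164827567336623 near face x@-60 -48.67545394508524 yaw 0.2948521560036311 23
front x 125.8 y range -73.3 -13.8 mid -43.5 yaw [-11.2 -11. ]
knob n 417 med [-112.2  131.5  189.3] top part [-117.2  127.   203.8] max z 211.6
knob n 253 med [-124.4  119.   202.4] top part [-124.7  120.   203.6] max z 212.4
```

>>> {"api": "servo_tool", "payload": {"rows": [[[20, 40, 0], 0, -1], [[42, 80, 0], 0, -1], [[64, 120, 0], 0, -1], [[86, 160, 0], 0, -1], [[104, 185, 0], 0, -1], [[104, 185, 15], 0, -1], [[104, 185, 15], 0, -1]]}}

```text
t: 18.35
tcp_pos: [0.4582, 0.0773, 0.4289]
tool_rot: [-0.016, 0.995, 0.023, -0.098]
force: [-0.4, -1.1, -0.3]
finger_gap: 0.0
```

```bash
python3 - <<'E'
from h import *
tip([-172,119,168])
E
```

```text
t 18.35 tip [-181.3  119.   259. ] tcp [-147.7  111.1  428.9] shift [-26.8  -4.4  87.4] zax [-0.194  0.046 -0.98 ] F [-0.4 -1.1 -0.3] 5.662910863339572e-06
```

>>> {"api": "servo_tool", "payload": {"rows": [[[-5, -1, 25], 0, -1], [[-10, -2, 50], 0, -1], [[-15, -4, 72], 0, -1], [[-18, -4, 87], 0, -1], [[-18, -4, 89], 0, -1], [[-18, -4, 89], 0, -1]]}}

```text
t: 18.95
tcp_pos: [0.4588, 0.0773, 0.3373]
tool_rot: [-0.015, 0.995, 0.023, -0.099]
force: [-0.9, 0.3, 0.2]
finger_gap: 0.001
```

```bash
python3 - <<'E'
from h import *
tip([-123,119,168])
E
```

```text
t 18.95 tip [-181.1  119.   167.5] tcp [-147.1  111.   337.3] shift [-56.9  -0.4 -11.9] zax [-0.196  0.046 -0.979] F [-0.9  0.3  0.2] 0.0009317419951607748
```

>>> {"api": "servo_tool", "payload": {"rows": [[[-10, 0, -2], 0, -1], [[-20, 0, -4], 0, -1], [[-28, 0, -6], 0, -1], [[-36, 0, -8], 0, -1], [[-43, 0, -9], 0, -1], [[-50, 0, -11], 0, -1], [[-54, 0, -11], 0, -1], [[-55, 0, -12], 0, -1]]}}

```text
t: 19.75
tcp_pos: [0.5155, 0.0786, 0.338]
tool_rot: [-0.015, 0.995, 0.023, -0.099]
force: [-0.8, -0.9, -0.6]
finger_gap: -0.003
```

```bash
python3 - <<'E'
from h import *
tip([-123,119,168]); knob(snap('scene'));t=snap('top')
E
```

```text
t 19.75 tip [-124.4  119.3  168.2] tcp [-90.4 111.3 338. ] shift [-1.4 -0.3 -0.1] zax [-0.196  0.046 -0.979] F [-0.8 -0.9 -0.6] -0.003238718952193417
knob n 584 med [-88.4 130.4 198.9] top part [-100.7  124.7  216.7] max z 224.5
```

>>> {"api": "servo_tool", "payload": {"rows": [[[-2, 0, 0], 0, -1], [[-4, 0, -1], 0, -1], [[-5, 0, -1], 0, -1]]}}

```text
t: 20.15
tcp_pos: [0.5203, 0.0788, 0.3381]
tool_rot: [-0.015, 0.995, 0.023, -0.099]
force: [-1.3, -0.3, 1.6]
finger_gap: 0.001
```

```bash
python3 - <<'E'
from h import *
tip([-123,119,168]); s=snap('scene'); knob(s); cv2.imwrite('pics/s4.png',cv2.resize(s['image'][220:380,230:390],None,fx=3.7,fy=3.7,interpolation=cv2.INTER_CUBIC))
E
```

```text
t 20.15 tip [-119.6  119.3  168.2] tcp [-85.5 111.4 338.1] shift [ 3.3 -0.3  0.9] zax [-0.196  0.046 -0.979] F [-1.3 -0.2  1.6] 0.0010696819889366865
knob n 575 med [-84.2 130.7 198.4] top part [-96.2 124.8 215.9] max z 224.2
```

View pics/s4.png

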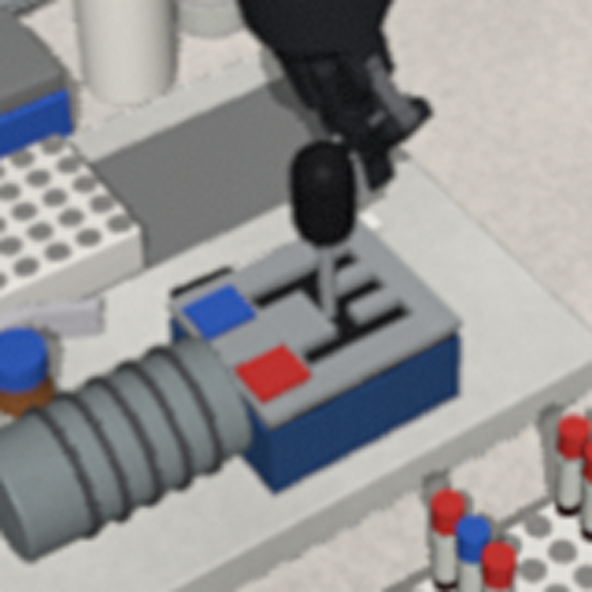

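Scene view: the stem (325,300) sits in the neutral slot, the red tag is at (272,373) on the left leg, and the blue one at (218,310). Next I'll go around to the knob's right side.

>>> {"api": "servo_tool", "payload": {"rows": [[[15, 0, 3], 0, -1], [[30, -15, 6], 0, -1], [[30, -40, 6], 0, -1], [[30, -60, 6], 0, -1], [[10, -60, 2], 0, -1], [[-15, -60, -3], 0, -1], [[-30, -60, -6], 0, -1], [[-30, -60, -6], 0, -1]]}}

```text
t: 21.0
tcp_pos: [0.5549, 0.0192, 0.3355]
tool_rot: [-0.015, 0.995, 0.022, -0.096]
force: [-0.2, -1.0, 0.6]
finger_gap: -0.003
```

```bash
python3 - <<'E'
from h import *
tip([-88,120,168]); knob(snap('scene')); knob(snap('top'))
E
```

```text
t 21.0 tip [-85.3  59.  165.4] tcp [-52.1  51.2 335.5] shift [ 2.2 61.1  0.8] zax [-0.192  0.045 -0.98 ] F [-0.2 -1.   0.6] -0.0033799389547894136
knob n 550 med [-78.  128.6 195.7] top part [-69.3  86.4 215.8] max z 225.0
  return _methods._mean(a, axis=axis, dtype=dtype,
  ret = um.true_divide(
Traceback (most recent call last):
  File "h.py", line 53, in knob
    print('knob n',len(P),'med',np.median(P,0).round(1),'top part',np.median(t,0).round(1),'max z',P[:,2].max().round(1))
                                                                                                   ~~~~~~~~~~^^
ValueError: zero-size array to reduction operation maximum which has no identity
```

Push left to tip y ≈ 131.

>>> {"api": "servo_tool", "payload": {"rows": [[[1, 12, 0], 0, -1], [[2, 24, 0], 0, -1], [[2, 34, 0], 0, -1], [[2, 44, 0], 0, -1], [[2, 54, 0], 0, -1], [[2, 62, 0], 0, -1], [[2, 68, 0], 0, -1], [[2, 72, 0], 0, -1]]}}

```text
t: 21.9
tcp_pos: [0.5485, 0.0921, 0.3388]
tool_rot: [-0.016, 0.995, 0.023, -0.099]
force: [-0.6, -1.5, -0.4]
finger_gap: -0.003
```

```bash
python3 - <<'E'
from h import *
tip([-88,134,168]); knob(snap('scene'))
E
```

```text
t 21.9 tip [-91.2 132.1 169. ] tcp [-57.1 124.2 338.8] shift [-3.3  1.9  0.4] zax [-0.197  0.046 -0.979] F [-0.6 -1.5 -0.4] -0.0033445444244069662
knob n 502 med [-76.6 167.9 196.5] top part [-68.5 139.  218.3] max z 224.7
```

>>> {"api": "servo_tool", "payload": {"rows": [[[-1, 3, 0], 0, -1], [[-2, 6, 0], 0, -1], [[-2, 8, 0], 0, -1], [[-2, 10, 0], 0, -1]]}}

```text
t: 22.35
tcp_pos: [0.5504, 0.1021, 0.3389]
tool_rot: [-0.016, 0.995, 0.022, -0.099]
force: [-0.3, -6.3, -1.7]
finger_gap: 0.003
```

```bash
python3 - <<'E'
from h import *
tip([-88,134,168]); knob(snap('scene'))
E
```

```text
t 22.35 tip [-89.1 141.9 169.1] tcp [-55.1 134.1 338.9] shift [-1.1 -7.9  0.5] zax [-0.196  0.045 -0.98 ] F [-0.4 -6.3 -1.7] 0.0031419342862617355
knob n 507 med [-76.  176.3 193.9] top part [-66.5 148.6 219.2] max z 224.8
```

>>> {"api": "servo_tool", "payload": {"rows": [[[0, -12, 0], 0, -1], [[4, -25, 1], 0, -1], [[34, -25, 7], 0, -1], [[66, -25, 13], 0, -1], [[66, 0, 13], 0, -1], [[66, 25, 13], 0, -1], [[66, 25, 13], 0, -1]]}}

```text
t: 23.1
tcp_pos: [0.4819, 0.1261, 0.3406]
tool_rot: [-0.016, 0.995, 0.022, -0.098]
force: [0.4, -0.3, 0.3]
finger_gap: -0.003
```

```bash
python3 - <<'E'
from h import *
tip([-70,166,165]); knob(snap('scene'))
E
```

```text
t 23.1 tip [-157.1  167.2  170.8] tcp [-123.1  159.4  340.6] shift [-86.5  -2.4 -11.5] zax [-0.196  0.045 -0.98 ] F [ 0.4 -0.3  0.3] -0.0027351138179881824
knob n 521 med [-81.8 178.3 193.7] top part [-134.7  173.5  220.8] max z 224.9
```

>>> {"api": "servo_tool", "payload": {"rows": [[[-14, -1, -3], 0, -1], [[-28, -2, -5], 0, -1], [[-40, -2, -7], 0, -1], [[-50, -2, -9], 0, -1], [[-60, -2, -11], 0, -1], [[-69, -2, -12], 0, -1], [[-76, -2, -14], 0, -1], [[-81, -2, -15], 0, -1]]}}

```text
t: 23.95
tcp_pos: [0.565, 0.1257, 0.339]
tool_rot: [-0.016, 0.995, 0.022, -0.099]
force: [-0.8, -0.1, 0.8]
finger_gap: -0.0
```

```bash
python3 - <<'E'
from h import *
tip([-66,166,168]); knob(snap('scene'))
E
```

```text
t 23.95 tip [-74.1 165.1 169.1] tcp [-40.  157.5 339. ] shift [-8.2  0.7 -0.5] zax [-0.197  0.044 -0.979] F [-0.8 -0.1  0.8] -0.00014361950790726426
knob n 482 med [-42.6 177.6 189.4] top part [-52.1 173.4 219.9] max z 224.6
```

>>> {"api": "servo_tool", "payload": {"rows": [[[-3, 0, 0], 0, -1], [[-6, 0, -1], 0, -1], [[-9, 0, -1], 0, -1], [[-12, 0, -2], 0, -1], [[-14, 0, -2], 0, -1]]}}

```text
t: 24.5
tcp_pos: [0.5782, 0.1262, 0.3376]
tool_rot: [-0.017, 0.994, 0.022, -0.102]
force: [-5.8, -1.3, 1.6]
finger_gap: -0.001
```

```bash
python3 - <<'E'
from h import *
tip([-66,166,168]); knob(snap('scene'))
E
```

```text
t 24.5 tip [-61.8 165.3 168. ] tcp [-26.7 157.7 337.6] shift [4.1 0.7 0.9] zax [-0.202  0.044 -0.978] F [-5.8 -1.2  1.6] -0.0013846634803360847
knob n 475 med [-34.6 177.5 187. ] top part [-39.8 175.9 218.9] max z 224.3
```

>>> {"api": "servo_tool", "payload": {"rows": [[[-3, 0, 0], 0, -1], [[-5, 0, -1], 0, -1], [[-5, 0, -1], 0, -1], [[15, 0, 3], 0, -1], [[40, 0, 0], 0, -1], [[50, -30, -40], 0, -1], [[60, -60, -80], 0, -1], [[60, -80, -90], 0, -1]]}}

```text
t: 25.35
tcp_pos: [0.5413, 0.0392, 0.4388]
tool_rot: [-0.017, 0.995, 0.021, -0.096]
force: [0.8, -0.4, -0.1]
finger_gap: -0.0
```

>>> {"api": "servo_tool", "payload": {"rows": [[[30, 30, 0], 0, -1], [[60, 70, 0], 0, -1], [[80, 110, 0], 0, -1], [[100, 150, 0], 0, -1], [[100, 190, 0], 0, -1], [[100, 230, 0], 0, -1], [[100, 260, 0], 0, -1], [[100, 260, 0], 0, -1]]}}

```text
t: 26.15
tcp_pos: [0.4358, 0.2984, 0.4705]
tool_rot: [-0.019, 0.995, 0.023, -0.094]
force: [0.2, 0.4, -0.1]
finger_gap: -0.0
```

```bash
python3 - <<'E'
from h import *
tip([-66,166,168]); s=snap('scene'); knob(s); t=snap('top'); knob(t); rackpose(t); face(t)
C=cloud(t); L=loc(C.reshape(-1,3)).reshape(C.shape)
a=cv2.resize(t['image'][110:310,225:425],(600,600),interpolation=cv2.INTER_CUBIC); cv2.imwrite('pics/t9.png',a)
E
```

```text
t 26.15 tip [-198.5  340.3  300.4] tcp [-165.9  332.5  470.5] shift [-150.7 -182.4   97.2] zax [-0.188  0.045 -0.981] F [ 0.2  0.4 -0.1] -7.176838560541948e-05
knob n 357 med [-29.9 178.9 184.4] top part [-29.3 176.8 190.4] max z 197.3
knob n 344 med [-43.  163.1 186.2] top part [-37.  168.  190.9] max z 198.8
front x 125.1 y range -102.9 -14.6 mid -58.7 yaw [ 0.3 -0.1]
z 75.40777673971698 y -109.25751373439437 -10.098730717155387 near face x@-60 -49.1980670006702 yaw 0.2207383915414516 23
```

View pics/t9.png

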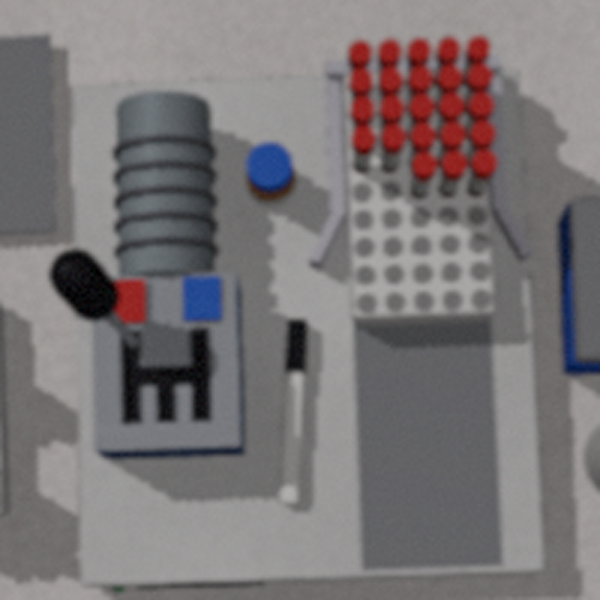

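```bash
python3 -c "
from station import sign_off; print(sign_off())"
```

```text
the job is handed in; nothing more can be done
None
```

The rack is home against the back stop, and the lever is fully forward in the left leg, the one with the red tag. The rack was home before I touched the lever. I handed the job in at about 26 s on the robot's clock.

**Rack:**
- **Last check:** the near face read mixer x -49.2 (home is -50), with yaw about 0.2°, and the rack was upright. A firm 12 N push before the lever move did not shift it.
- **Jams on the way:** it caught on the left guide's mouth, and the wrist force was 83 N when I read it at the end of that move, inside the 120 N limit. The peak during the move was not recorded. Later it sat about 3.4° askew just short of home. Pushing off-centre and sideways freed it both times.
- **Disagreement:** while the arm covered part of the top view, the yaw I got from the caps disagreed with the wrist view. With the view clear, they agreed again.

**Lever:** it met its stop at about 6 N, both at the left end and fully forward. In the last top view the knob was near mixer (-37, 168, 191), where I would expect it at full lean forward and left.

**Tool tilt:** the loaded pushes left the tool leaning about 11°. The moves I had could not correct that, and it did not stop the lever work.

**Other things on the bench:** the jar and marker look unmoved in the last top view. I did not measure the other bystanders, but nothing I saw suggested contact. At the end the robot was clear of everything.

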